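# Unhook the key safe from the sample board and wedge it into its shipping base

## Robot

A 6-joint arm with a two-finger parallel gripper is mounted at the origin on a cart in front of the work surface, level with it; the furniture and walls round the work are solid. World frame = base frame: x ahead of the robot, y to its left, z up, the work surface at z = 0. Lengths are in m, angles in rad, forces in N, time in s.
With the tool pointing down it reaches from about 0.2 to 0.875 m from the base axis. Payload 3.4 kg.
Tool frame: the origin (TCP) lies between the finger pads; the fingertips stand 25 mm ahead of it and the grasp point (between the pads) lies 6 mm ahead of it (r.nose_length is the z of the fingertips in the tool frame, in m); z points along the fingers, y is the line along which they close (so a half turn about z gives the same grasp; the last joint's range is limited). The gripper opens to 94 mm and grips with 3 to 60 N. Pads are 16 mm wide; open, the fingers measure 119 mm over their backs; the gripper's body (75 mm by 177 mm) begins 78 mm behind the grasp point.
Start: joints at [-1.375, 0.276, 1.505, -0, 1.361, -0.121], TCP at [0.179, -0.546, 0.23] pointing down, gripper open.
Joint ranges: [-2.89, 2.89], [-0.75, 2.08], [0.22, 2.7], [-1.18, 4.32], [0.11, 2.71], [-2.7, 2.7]. Speed limits (rad/s): [2.57, 2.57, 3.14, 3.14, 3.14, 3.14].

## Interface

Orientations are given as a unit quaternion [w, x, y, z].
In Python, from plant import r, gripper_to, inverse_kinematics, vision, models, telemetry gives the robot as it stands. Calls block until the motion is done:
- r.move_to(position, orientation): joint-space move of the TCP to a pose.
- r.move_l(position, rot=None, vel=0.15, guard=None): straight line of the TCP; rot=None keeps the orientation; vel is the mean speed in m/s. With guard (N) it stops when the force on the tool has changed by that much, and returns True; else False.
- r.movej(angles): joint-space move.
- gripper_to(opening, f_grip=None): finger opening in m; f_grip is the grip in N (None keeps the last); returns when the fingers have stopped.
- r.hold(seconds).
- inverse_kinematics(position, orientation): joint angles nearest the present ones, or None.
- vision.snapshot(name): name is "scene" or "top" or "wrist"; returns the picture (384x512x3 uint8, red, green, blue); there is no depth.
- vision.get_calibration(name): a dict with "fx", "fy", "cx", "cy" (pixels), "position" and "orientation" of the camera in the world. Camera axes: x right, y down, z forward; pixel columns grow to the right and rows downward; lengths in m; the calibration is good to about 2 mm. A picture is of the moment at which its call begins: read the wrist's pose just before it. get_calibration takes no time and is no camera call; for the wrist camera it gives the pose at the moment of the call.
A pose or a line that the arm cannot do raises r.PlanningError and nothing moves.
- r.sign_off(): hands the job in; it is judged then, once.
Trained networks look in the newest picture that a camera, given by its name, has taken for a name from the list of things; names that differ only in an ending like _2 or _b are one class to them, and where a whole thing is asked for, a point or a joint stands for the part that bears it (a point fixed in the world has none). Each returns a list of dicts, best first, with "score" (0 to 1); they miss things now and then, are a little off and sometimes report something else, mostly with a low value. They report only what shows in the picture. A call takes as long as a camera call. They do not tell look-alikes from the thing itself.
- models.boxes_of(thing, camera): "at" ([x, y, z] in m, in world coordinates, good to about 4 mm: the middle of the surface that is visible of it).
- models.regions_of(thing, camera): "pixels" (384x512 bool, what is visible of it).
- models.mark_of(thing, camera): "at" ([x, y, z] in m, in world coordinates, good to about 4 mm: a listed point, or the origin of a listed thing).
Readings, each from a call of its own:
- telemetry.current_t(): time.
- telemetry.current_joints(): joint angles.
- telemetry.current_dq(): joint speeds.
- telemetry.current_joint_efforts(): joint torques, N m.
- telemetry.current_ee_pos(): TCP position.
- telemetry.current_tool_rot(): TCP orientation.
- telemetry.current_wrist_force(): force on the tool from outside, world axes, zero at the start.
- telemetry.current_torque(): the same for the moment, N m.
- telemetry.current_opening(): finger opening in m.
- telemetry.current_finger_force(): force on a finger pad.
Only numpy, scipy, OpenCV 4.12 (cv2) and the standard library are available. Lean on these libraries where they do the work, as an engineer would, in place of code of your own. Each camera call takes 0.05 s, during which the arm holds its last target. There are 200 camera calls.

## Task

Take the key safe (the small grey box) off the sample board by raising it along its keyhole slots until the screw heads stand in the wide ends and drawing it forward, leaving the shelf bracket hanging, and set it down upright in the bay of the wooden shipping base, steel back plate towards the long batten. Then slide the wedge, on its narrow side as it lies, thin end first into the open end of the gap between the safe's front and the short batten, and push it in firmly until the safe is tight against the long batten. Do not let the safe fall, and leave the other things on the table alone.

Things in the scene. Friction and masses are not known exactly. Their poses are not given: they have to be found in the camera images.
- board: Upright plywood panel 320 wide, 138 tall, 15 thick, foot behind it, fixed. Origin at table height in the middle of its front face; x into the panel (front looks along -x), y along it, z up. Pan-head screws at y = -121, -39, 39, 121 mm, z = 100 mm: shank 5.5 mm thick, 6 mm from face to head; head 13 mm across, 4.6 thick. Each pair 82 mm apart carries one product, centred at y = -80 or 80 (either).
- key_safe: Key safe: grey box 56 wide (y), 52 deep (x), 84 tall (z), 0.3 to 0.6 kg. Origin: middle of its underside; front at x = -26 mm, back at x = +26, z up. Its back is a 4 mm steel plate with an ear on each side, to y = +-54 mm, 24 to 65 mm above the underside; one keyhole in each ear. Hung, its back is 0 to 2 mm off the panel and it may lean forward by about 2 degrees.
- key_safe_grip (a point): Inside the safe on its middle axis, 68 mm above the underside (16 mm below its top): a place to grip from above, across the 56 mm width; the ears begin 3 mm below and 22 mm behind this point.
- wide_ends (a point): Midway between the safe's two keyholes, level with their wide ends: 38 mm above the underside, in the back plate. Wide ends are 19 mm across, at y = +-41 mm of the safe; from each a slot 8 mm wide runs straight up. Hung, the screws are at the slots' upper ends, 18 mm above the wide ends: raise the safe 18 mm (+-2) straight up, then draw it straight along the board's -x; it is off after 15 mm.
- key_safe_front (a point): Centre of the key safe's front face, 42 mm above its underside.
- shelf_bracket: Bare steel shelf bracket on the other pair of screws, same back plate as the key safe's, with an arm 32 wide that sticks out 66 mm in front of the panel, 125 mm above the table. Origin 26 mm in front of its back, 44 mm above the table. Must stay hanging.
- shipping_base: Wooden base of a small crate, fixed. Origin at table height; x from the short batten to the long batten (away from the robot), y along them, z up. Floor top at z = 24 mm, x -59 to 67, y -100 to 80. Battens rise 34 mm over the floor. Long: inner face x = 40, y -39 to 79. Short: inner face x = -32, 24 thick, y -3 to 80. Two cleats 16 mm tall, x 8 to 40, bound the bay: inner faces y = -6.5 and 56.5.
- bay (a point): On the base's floor: where the middle of the safe's underside is when packed tight against the long batten (base x 14, y 25, z 24 mm); the safe's axes are then parallel to the base's. The cleats leave it 3.5 mm play each way along y; along x it may be set down up to 15 mm short, the wedge pushes it back. The gap left before the packed safe is 20 mm.
- gap_mouth (a point): On the base's floor, middle of the open end of the 20 mm gap between safe and short batten (base x -22, y -3, z 24 mm). The gap runs along +y from here; the floor before it (y -100 to -3) is open and flat, so the wedge slides in along +y.
- wedge: Beech wedge 110 long, on its narrow side: 40 mm tall; seen from above its thickness tapers from 30 mm (butt) to 4 mm (thin end), 17 at mid-length. Origin half way along, on its flat long face, 20 mm above what it lies on; y from thin end to butt (+-55 mm), z from flat face to slanted face, x up. Tight, its thin end is at about y = 65 mm of the base, either face on the batten; 8 to 20 N drives it.
- wedge_tip (a point): The middle of the wedge's thin end, 20 mm above what it lies on.
- tape_measure: Tape measure, 62x71x42 mm; origin in its underside. Leave alone.
- marker: Black marker, 138 mm long, lying; origin in its underside. Leave alone.
- note_pad: Yellow note pad, 52x74x14 mm; origin in its underside. Leave alone.
Mind the look-alikes: they are no part of the job. Leave any blue or yellow look-alike of the wedge alone.

How it is judged:
On the way, in this order (a step that is already met when the one before it is completed fails the run):
1. the key safe has come off its screws, 20 mm or more clear of where it hung (x of key_safe in the frame of board below -0.05 m), for 0.1 s.
2. the key safe stands upright in the bay, back to the long batten, let go (x of key_safe in the frame of bay between -0.018 and 0.002 m and y of key_safe in the frame of bay between -0.006 and 0.006 m and z of key_safe in the frame of bay below 0.003 m and x of key_safe_front in the frame of bay below -0.02 m and angle between key_safe's own z axis and vertical below 0.06 rad and contact force between the fingers and key_safe below 0.1 N), for 0.2 s.
At the end, for the whole second after the job is handed in: The key safe stands upright in the bay, back plate within 2 mm of the long batten; the wedge stands on edge on the floor in the gap before it, thin end at least 59 mm along the base's y (tight is about 65 mm); both at rest; the shelf bracket hangs where it hung (within 15 mm) (x of key_safe in the frame of bay between -0.002 and 0.002 m and y of key_safe in the frame of bay between -0.006 and 0.006 m and z of key_safe in the frame of bay below 0.003 m and x of key_safe_front in the frame of bay below -0.02 m and angle between key_safe's own z axis and vertical below 0.05 rad and y of wedge_tip in the frame of shipping_base above 0.059 m and x of wedge_tip in the frame of shipping_base between -0.034 and -0.01 m and z of wedge_tip in the frame of shipping_base below 0.05 m and angle between wedge's own x axis and vertical below 0.08 rad and linear speed of each of key_safe, wedge below 0.01 m/s and distance of shelf_bracket from where it was at the start of the episode below 0.015 m); the robot touches nothing.
It fails at once if the key safe is let fall or thrown (moves faster than 0.5 m/s while the fingers do not touch it: a drop of more than about 12 mm) (linear speed of key_safe above 0.5 m/s and contact force between the fingers and key_safe below 0.05 N).
It fails at once if the shelf bracket is knocked or taken off (moved more than 25 mm) (distance of shelf_bracket from where it was at the start of the episode above 0.025 m).
It fails at once if a bystander is moved by more than 20 mm (distance of any of tape_measure, marker, note_pad from where it was at the start of the episode above 0.02 m).
It also fails if it takes over 72 s, if anything falls off the work surface, if the arm or the gripper's body presses on something with over 40 N, if the wrist force passes 120 N, or if a joint passes its speed limit or range.

## Working session

There is one attempt and no reset: what is moved stays moved. The work goes in short steps, each a Python script; the robot and the scene stay as the last script left them, time stands still between calls to the robot, and variables do not carry over. Pictures are saved under pics/ and viewed, at most 12 in all, crops included, and the job is handed in when it is done.

```bash
ls; mkdir -p pics; cat > h.py <<'E'
import numpy as np, cv2
from plant import r, gripper_to, inverse_kinematics, vision, models, telemetry
from scipy.spatial.transform import Rotation as R
def cal(n):
    c=vision.get_calibration(n); q=np.array(c["orientation"],float)
    M=R.from_quat(q[[1,2,3,0]]).as_matrix() if q.shape==(4,) else q
    return c,M,np.array(c["position"])
def ray(c,M,p,u,v,z):
    d=M@np.array([(u-c["cx"])/c["fx"],(v-c["cy"])/c["fy"],1]); return p+d*(z-p[2])/d[2]
def proj(c,M,p,X):
    x=M.T@(np.array(X)-p); return c["fx"]*x[0]/x[2]+c["cx"],c["fy"]*x[1]/x[2]+c["cy"]
def save(im,f): cv2.imwrite("pics/"+f,im[:,:,::-1])
def down(yaw): # tool z down, tool y axis at angle yaw from world x
    y=np.array([np.cos(yaw),np.sin(yaw),0]); z=np.array([0,0,-1.]); x=np.cross(y,z)
    q=R.from_matrix(np.c_[x,y,z]).as_quat(); return q[[3,0,1,2]]
E
python3 - <<'E'
from h import *
for n in("scene","top"):
    im=vision.snapshot(n); save(im,n+"0.png")
    print(n,cal(n)[2].round(3))
    for t in("board","key_safe","key_safe_grip","wide_ends","key_safe_front","shelf_bracket","shipping_base","bay","gap_mouth","wedge","wedge_tip"):
        print(t,[(np.round(d["at"],3).tolist(),round(d["score"],2)) for d in models.mark_of(t,n)])
print(telemetry.current_t(),telemetry.current_tool_rot())
E
```

```text
pics
scene [0.096 0.561 0.768]
board [([0.571, -0.193, 0.003], 0.68), ([0.537, -0.264, 0.048], 0.24)]
key_safe [([0.536, -0.266, 0.046], 0.97), ([0.56, -0.109, 0.045], 0.19)]
key_safe_grip [([0.527, -0.265, 0.112], 0.64)]
wide_ends [([0.555, -0.273, 0.082], 0.68)]
key_safe_front [([0.508, -0.258, 0.088], 0.84)]
shelf_bracket [([0.564, -0.107, 0.045], 0.56), ([0.618, 0.221, 0.024], 0.51)]
shipping_base [([0.609, 0.195, 0.002], 0.85)]
bay [([0.62, 0.22, 0.024], 0.57)]
gap_mouth [([0.584, 0.19, 0.021], 0.74)]
wedge [([0.469, 0.154, 0.02], 0.89), ([0.368, 0.19, 0.02], 0.79), ([0.413, 0.0, 0.018], 0.72), ([0.53, -0.266, 0.112], 0.17)]
wedge_tip [([0.353, -0.01, 0.019], 0.92), ([0.476, 0.209, 0.014], 0.88), ([0.342, 0.142, 0.02], 0.74)]
top [0.492 0.074 1.618]
board [([0.571, -0.186, -0.002], 0.97)]
key_safe [([0.532, -0.265, 0.047], 0.74)]
key_safe_grip [([0.472, 0.207, 0.022], 0.2)]
wide_ends [([0.555, -0.272, 0.079], 0.91), ([0.476, 0.208, 0.023], 0.37)]
key_safe_front [([0.507, -0.261, 0.084], 0.72)]
shelf_bracket [([0.564, -0.11, 0.041], 0.75)]
shipping_base [([0.608, 0.198, -0.006], 0.63)]
bay [([0.622, 0.219, 0.019], 0.95), ([0.573, -0.188, -0.001], 0.68), ([0.505, -0.26, 0.084], 0.25)]
gap_mouth []
wedge [([0.409, -0.001, 0.021], 0.64), ([0.371, 0.189, 0.019], 0.62), ([0.469, 0.156, 0.021], 0.6)]
wedge_tip [([0.341, 0.141, 0.018], 0.72), ([0.355, -0.019, 0.025], 0.66), ([0.478, 0.207, 0.022], 0.63)]
1.2 [ 4.24522713e-05  9.87485327e-01  1.57710895e-01 -1.50412700e-05]
```

```bash
python3 - <<'E'
import cv2
a=cv2.imread("pics/top0.png")
cv2.imwrite("pics/top0b.png",cv2.resize(a,(800,600),interpolation=cv2.INTER_CUBIC))
E
```

```text
(no output)
```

View pics/scene0.png

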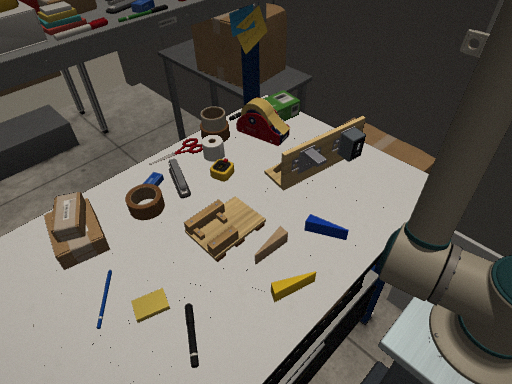

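View pics/top0b.png

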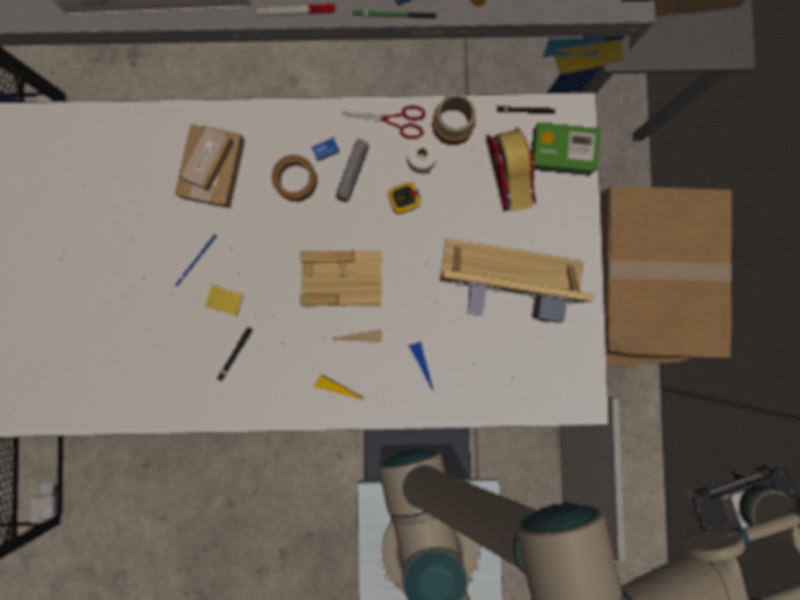

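The scene view shows the safe at (350,143), the bracket at (315,155), the base at (225,222) and the beech wedge at (270,245), thin end towards +y. The top view agrees. The blue and yellow wedges are look-alikes. Next: closer wrist views of the safe and board, then of the base and wedge.

```bash
cat > look.py <<'E'
from h import *
def look(f,things):
    im=vision.snapshot("wrist"); save(im,f+".png"); c,M,p=cal("wrist"); np.savez("pics/"+f,K=[c["fx"],c["fy"],c["cx"],c["cy"]],M=M,p=p)
    for t in things: print(t,[(np.round(d["at"],4).tolist(),round(d["score"],2)) for d in models.mark_of(t,"wrist")][:3])
    print(p.round(3),M.round(2).tolist(),telemetry.current_t())
    return im
E
python3 - <<'E'
from look import *
r.move_to([0.53,0.19,0.36],down(np.radians(-90)))
a=look("base1",("shipping_base","bay","gap_mouth","wedge","wedge_tip"))
r.move_to([0.50,-0.22,0.36],down(np.radians(-100)))
b=look("safe1",("board","key_safe","key_safe_grip","wide_ends","key_safe_front","shelf_bracket"))
print(telemetry.current_joints())
save(np.concatenate([a,b],1)[:, :],"both1.png")
im=cv2.imread("pics/both1.png")
E
```

```text
shipping_base [([0.6091, 0.1934, 0.0028], 0.56)]
bay [([0.6234, 0.2211, 0.0201], 0.68)]
gap_mouth [([0.5834, 0.1947, 0.0229], 0.93)]
wedge [([0.4093, -0.0038, 0.0211], 0.93), ([0.4686, 0.1571, 0.0195], 0.62)]
wedge_tip [([0.477, 0.208, 0.0235], 0.97), ([0.3572, -0.0108, 0.0138], 0.92), ([0.3371, 0.1419, 0.0167], 0.67)]
[0.609 0.189 0.514] [[0.0, -0.96, -0.27], [-1.0, 0.0, -0.0], [0.0, 0.27, -0.96]] 4.4
board [([0.569, -0.1904, 0.0012], 0.91)]
key_safe [([0.532, -0.265, 0.0437], 0.95)]
key_safe_grip [([0.5319, -0.2655, 0.1103], 0.72)]
wide_ends [([0.5558, -0.2708, 0.08], 0.79), ([0.5812, 0.1947, 0.0247], 0.26)]
key_safe_front [([0.5615, -0.1083, 0.0454], 0.27)]
shelf_bracket [([0.5595, -0.1099, 0.045], 0.89)]
[ 0.578 -0.232  0.514] [[-0.17, -0.95, -0.26], [-0.99, 0.16, 0.05], [-0.0, 0.27, -0.96]] 6.2667
[-5.40879004e-01  1.87648118e-01  1.31147236e+00  3.28337856e-05
  1.64240602e+00  1.20348024e+00]
```

View pics/base1.png

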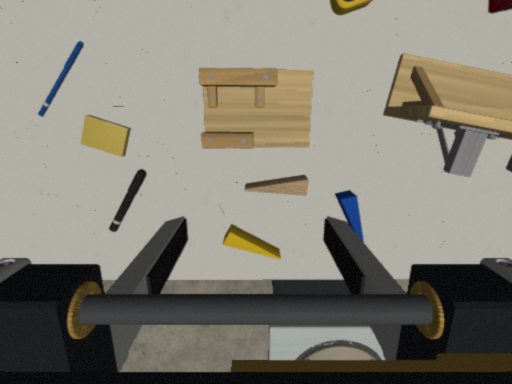

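View pics/safe1.png

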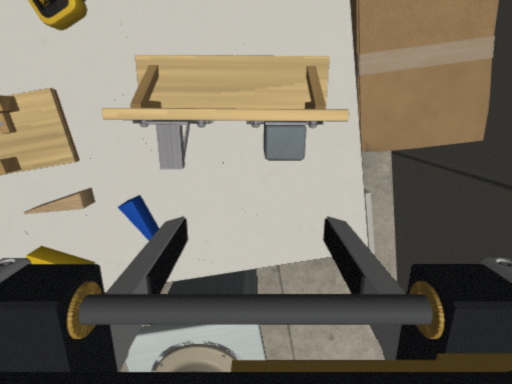

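The base view shows the base squarely: long batten at (238,76), short batten at (228,140), beech wedge at (277,186). The safe view shows the board top as a strip from (103,113) to (348,116), the safe at (285,140) and the bracket at (170,145). I'll fit edge lines to get the yaws.

```bash
cat > fit.py <<'E'
from h import *
def L(f):
    d=np.load(f"pics/{f}.npz"); K=d["K"]; return dict(fx=K[0],fy=K[1],cx=K[2],cy=K[3]),d["M"],d["p"],cv2.imread(f"pics/{f}.png").astype(float)
def edge(f,axis,a,b,lo,hi,z,sign,ch=0):
    """edge samples: axis='h' -> for columns a..b find row of strongest gradient in lo..hi (sign), fit line, to world at z; returns ends & direction"""
    c,M,p,im=L(f); g=cv2.GaussianBlur(im[:,:,ch] if ch<3 else im.sum(2),(0,0),0.8)
    P=[]
    for t in range(a,b):
        l=(g[:,t] if axis=='h' else g[t,:]); d=sign*np.gradient(l)[lo:hi]; k=int(np.argmax(d))
        o=0
        if 0<k<len(d)-1:
            den=d[k-1]-2*d[k]+d[k+1]; o=0.5*(d[k-1]-d[k+1])/den if den else 0
        s=lo+k+o; P.append(ray(c,M,p,*((t,s) if axis=='h' else (s,t)),z))
    P=np.array(P)[:,:2]; x=cv2.fitLine(P.astype(np.float32),cv2.DIST_HUBER,0,1e-4,1e-4).ravel()
    n=np.array([-x[1],x[0]]); res=np.abs((P-x[2:])@n)
    ang=np.degrees(np.arctan2(x[1],x[0]))%180
    return ang.round(2),x[2:].round(4),np.median(res).round(5)
E
python3 - <<'E'
from fit import *
# board front top edge: bright wood strip -> below it table light; use blue channel (wood low, table high)
print("board front", edge("safe1",'h',210,245,112,128,.138,1))
print("board all", edge("safe1",'h',330,345,112,128,.138,1), edge("safe1",'h',106,132,110,126,.138,1))
print("safe top front", edge("safe1",'h',270,300,150,170,.128,1,3), "sideL",edge("safe1",'v',132,153,255,275,.128,-1,3),"sideR",edge("safe1",'v',132,153,296,312,.128,1,3))
# base: right end edge, floor z=.024 (x extents), bottom edge
print("base right(y-)", edge("base1",'v',75,143,300,322,.024,1))
print("short batten front top", edge("base1",'h',206,250,140,155,.058,1))
print("long batten far top", edge("base1",'h',205,272,60,76,.058,-1))
print("floor far right", edge("base1",'h',282,308,60,78,.024,-1))
print("floor near right", edge("base1",'h',260,305,140,155,.024,1))
c,M,p,im=L("base1")
b=cv2.resize(im[55:205,190:330],None,fx=4,fy=4,interpolation=cv2.INTER_CUBIC)
c,M,p,im=L("safe1")
s=cv2.resize(im[95:180,230:330],(700,595),interpolation=cv2.INTER_CUBIC)
cv2.imwrite("pics/cb.png",b)
E
```

```text
board front (np.float32(80.4), array([ 0.5727, -0.1928], dtype=float32), np.float64(2e-05))
board all (np.float32(80.4), array([ 0.5467, -0.3354], dtype=float32), np.float64(1e-05)) (np.float32(78.25), array([ 0.5968, -0.0581], dtype=float32), np.float64(0.00014))
safe top front (np.float32(80.04), array([ 0.5063, -0.2587], dtype=float32), np.float64(1e-05)) sideL (np.float32(170.72), array([ 0.5352, -0.2355], dtype=float32), np.float64(4e-05)) sideR (np.float32(169.74), array([ 0.5254, -0.2923], dtype=float32), np.float64(9e-05))
base right(y-) (np.float32(179.6), array([0.612 , 0.0964], dtype=float32), np.float64(0.0002))
short batten front top (np.float32(89.82), array([0.5512, 0.239 ], dtype=float32), np.float64(0.00019))
long batten far top (np.float32(89.68), array([0.6712, 0.2258], dtype=float32), np.float64(0.0001))
floor far right (np.float32(88.4), array([0.6734, 0.1267], dtype=float32), np.float64(0.00011))
floor near right (np.float32(89.93), array([0.5483, 0.1498], dtype=float32), np.float64(0.00011))[ WARN:0@0.339] global loadsave.cpp:1063 imwrite_ Unsupported depth image for selected encoder is fallbacked to CV_8U.
```

View pics/cb.png

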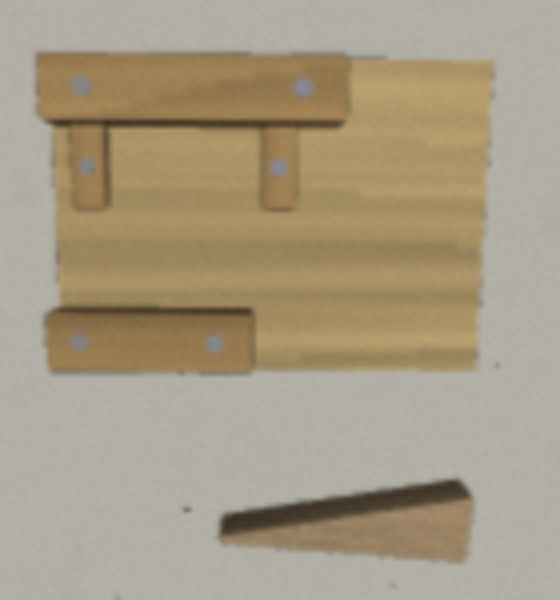

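```bash
python3 - <<'E'
from fit import *
print("cleat L",edge("base1",'v',88,105,212,222,.040,1,3),"cleat R",edge("base1",'v',88,105,250,260,.040,-1,3))
by=np.radians(80.2); q=down(by-np.pi); X=np.array([np.sin(by),-np.cos(by),0])
g=np.array([0.5315,-0.2643,0.118])
gripper_to(0.085)
r.move_to(g+[0,0,0.07],q); r.move_l(g+[0,0,.03],vel=.12)
print(r.move_l(g,vel=.06,guard=8))
print(gripper_to(0.05,f_grip=20), telemetry.current_opening(),telemetry.current_wrist_force().round(2) if hasattr(telemetry.current_wrist_force(),'round') else telemetry.current_wrist_force())
gripper_to(0.05,f_grip=45)
print(telemetry.current_opening(),telemetry.current_finger_force(),telemetry.current_wrist_force(),telemetry.current_ee_pos(),telemetry.current_t())
E
```

```text
cleat L (np.float32(179.65), array([0.6309, 0.2497], dtype=float32), np.float64(5e-05)) cleat R (np.float32(178.95), array([0.6318, 0.191 ], dtype=float32), np.float64(4e-05))
False
False 0.05587982020892629 [-0.87 -1.41  0.27]
0.05558741731853583 44.96179461479187 [-0.50797526 -1.15408044  1.91073491] [ 0.53140438 -0.26451062  0.11817387] 9.3083
```

```bash
python3 - <<'E'
from h import *
by=np.radians(80.3); X=np.array([np.sin(by),-np.cos(by),0])
p=np.array(telemetry.current_ee_pos())
def st(): print(np.round(telemetry.current_ee_pos(),4),np.round(telemetry.current_wrist_force(),1),round(telemetry.current_opening(),4),telemetry.current_t())
print(r.move_l(p+[0,0,.018],vel=.03,guard=15)); st()
p=p+[0,0,.018]
print(r.move_l(p-X*.022,vel=.03,guard=9)); st()
save(vision.snapshot("wrist"),"off.png")
E
```

```text
False
[ 0.5314 -0.2643  0.1362] [-0.2 -0.6 -2.9] 0.0558 10.0667
False
[ 0.5099 -0.2609  0.1363] [ 0.  -0.3 -2.9] 0.0562 10.95
```

View pics/off.png

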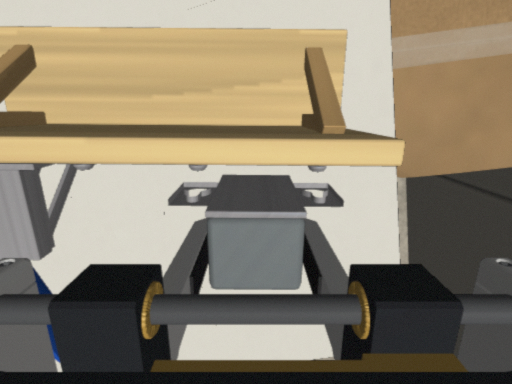

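The safe is off. The screws at (198,167) and (317,167) are bare, the ears show at (255,195) and the bracket still hangs. Next I'll check pitch by projecting an upright model, then carry the safe over the bay.

```bash
python3 - <<'E'
from h import *
by=np.radians(80.3); X=np.array([np.sin(by),-np.cos(by),0]);Y=np.array([np.cos(by),np.sin(by),0])
c,M,p=cal("wrist"); t=np.array(telemetry.current_ee_pos())
for x,y,z in((.026,.028,.084),(.026,-.028,.084),(.026,.028,0),(.026,-.028,0),(-.026,.028,.084),(-.026,-.028,.084)):
    print((x,y,z),np.round(proj(c,M,p,t+X*x+Y*y+[0,0,z-.074]),1))
# carry
B=np.array([0.607,0.1963]); b=np.radians(89.75); bX=np.array([np.sin(b),-np.cos(b)]); bY=np.array([np.cos(b),np.sin(b)])
w=B+bX*(.014-.006)+bY*.025
r.move_l(t-X*.06+[0,0,.0],vel=.12)
t=np.array(telemetry.current_ee_pos())
r.move_l([t[0],t[1],.20],vel=.15)
r.move_l([0.47,w[1]-.10,.20],rot=down(b-np.pi),vel=.15)
r.move_l([w[0],w[1],.20],vel=.15)
r.hold(.3)
print(w,np.round(telemetry.current_ee_pos(),4),np.round(telemetry.current_wrist_force(),1),telemetry.current_opening(),telemetry.current_t())
from look import look
look("over",("key_safe","key_safe_grip","bay","shipping_base"))
im=vision.snapshot("scene"); 
for k in("key_safe","wide_ends"): print(k,models.mark_of(k,"scene")[:2])
E
```

```text
(0.026, 0.028, 0.084) [203.5 211.2]
(0.026, -0.028, 0.084) [306.7 211.1]
(0.026, 0.028, 0) [221.5 176.5]
(0.026, -0.028, 0) [288.9 176.5]
(-0.026, 0.028, 0.084) [207.9 293.9]
(-0.026, -0.028, 0.084) [302.4 293.9]
[0.61510901 0.22126486] [0.6149 0.221  0.2003] [-0.7  0.9 -3.4] 0.05532690200517528 16.4833
key_safe [([0.6191, 0.2198, 0.127], 0.86)]
key_safe_grip [([0.6183, 0.2213, 0.1927], 0.91)]
bay [([0.6173, 0.2189, 0.0223], 0.63)]
shipping_base [([0.6056, 0.1939, -0.0001], 0.56)]
[0.693 0.221 0.354] [[-0.0, -0.96, -0.27], [-1.0, 0.0, 0.0], [-0.0, 0.27, -0.96]] 16.7333
key_safe [{'at': [0.6216, 0.2238, 0.1275], 'score': 0.97}]
wide_ends [{'at': [0.6397, 0.2195, 0.1652], 'score': 0.95}]
```

View pics/over.png

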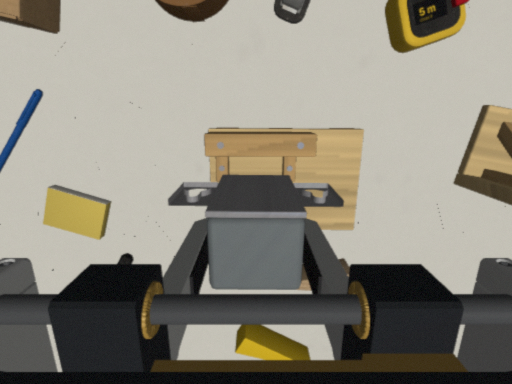

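The cleats, at about (222,165) and (290,165), are centred on the safe at 255, so y is right. The safe sits about 3–4 mm ahead of the TCP, so I'll shift 5 mm towards the robot and lower with a guard.

```bash
python3 - <<'E'
from h import *
def st(): print(np.round(telemetry.current_ee_pos(),4),np.round(telemetry.current_wrist_force(),1),round(telemetry.current_opening(),4),telemetry.current_t())
x,y=0.610,0.2213
r.move_l([x,y,.2],vel=.1)
r.move_l([x,y,.115],vel=.12); st()
print(r.move_l([x,y,.092],vel=.02,guard=5)); st()
save(vision.snapshot("wrist"),"down.png")
print(models.mark_of("key_safe","wrist")[:1],models.mark_of("bay","wrist")[:1])
E
```

```text
[0.6107 0.2215 0.1157] [ 0.2  0.  -3.4] 0.0555 17.9917
True
[0.61   0.2213 0.0995] [-0.4 -0.2  4.9] 0.0558 18.7667
[{'at': [0.6131, 0.2209, 0.025], 'score': 0.6}] []
```

```bash
python3 - <<'E'
from h import *
from look import look
gripper_to(0.062); r.hold(.2); gripper_to(0.085)
p=np.array(telemetry.current_ee_pos()); print(p)
r.move_l(p+[0,0,.13],vel=.12)
r.move_to([0.53,0.15,0.30],down(np.radians(-90)))
look("placed",("key_safe","key_safe_front","key_safe_grip","wedge","wedge_tip","gap_mouth"))
E
```

```text
[0.60873761 0.22094793 0.09792059]
key_safe [([0.6142, 0.2221, 0.024], 0.73)]
key_safe_front [([0.5856, 0.2217, 0.0643], 0.55)]
key_safe_grip [([0.6122, 0.223, 0.0879], 0.67)]
wedge [([0.4662, 0.1585, 0.0168], 0.96), ([0.3648, 0.1933, 0.0192], 0.9), ([0.4107, -0.002, 0.0202], 0.68)]
wedge_tip [([0.4785, 0.2083, 0.0203], 0.8), ([0.3379, 0.1416, 0.0203], 0.79)]
gap_mouth [([0.5823, 0.1944, 0.022], 0.66), ([0.4651, 0.157, 0.0176], 0.42)]
[0.609 0.15  0.453] [[0.0, -0.96, -0.27], [-1.0, -0.0, 0.0], [-0.0, 0.27, -0.96]] 22.1917
```

View pics/placed.png

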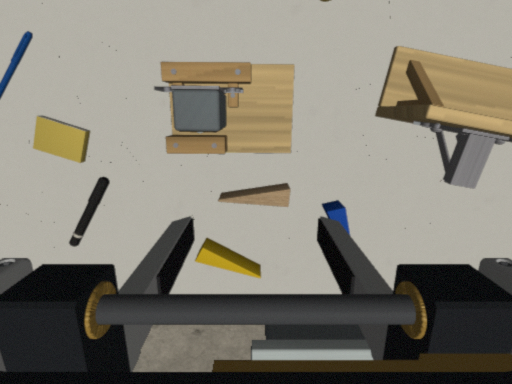

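The safe stands in the bay at (198,108), back to the long batten, about 8 mm short as intended. The wedge is at (255,196). I'll fit its flat face edge and ends.

```bash
python3 - <<'E'
from fit import *
print("flat",edge("placed",'h',228,284,194,214,.04,1))
print("flat(base1)",edge("base1",'h',252,300,183,200,.04,1))
print("butt",edge("placed",'v',192,202,282,298,.04,1), "butt b1",edge("base1",'v',182,191,300,314,.04,1))
print("slant top",edge("placed",'h',228,280,185,205,.04,1))
c,M,p,im=L("placed")
for n in((219,200),(290,207)): print(n,ray(c,M,p,*n,.04).round(4))
cv2.imwrite("pics/w.png",cv2.resize(im[175:220,205:305].astype(np.uint8),None,fx=7,fy=7,interpolation=cv2.INTER_CUBIC))
E
```

```text
flat (np.float32(85.4), array([0.4698, 0.1495], dtype=float32), np.float64(7e-05))
flat(base1) (np.float32(85.31), array([0.4709, 0.1606], dtype=float32), np.float64(0.00013))
butt (np.float32(174.87), array([0.4823, 0.0985], dtype=float32), np.float64(0.00012)) butt b1 (np.float32(174.75), array([0.4826, 0.0984], dtype=float32), np.float64(6e-05))
slant top (np.float32(111.0), array([0.481 , 0.1466], dtype=float32), np.float64(0.00403))
(219, 200) [0.4766 0.2064 0.04  ]
(290, 207) [0.4653 0.0967 0.04  ]
```

View pics/w.png

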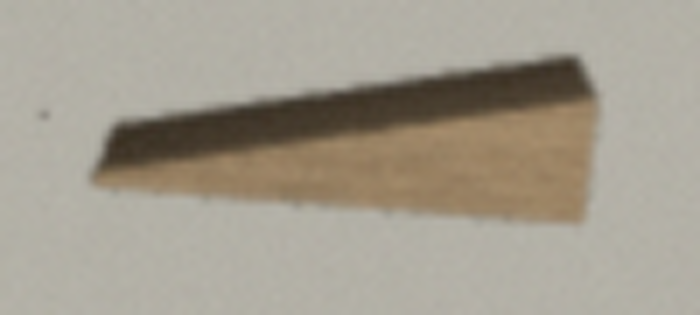

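The flat face runs at 85.35° with the butt at y≈0.0975 and the tip at about (0.4746,0.207), which matches the networks. Grasping the wedge 25 mm from its butt, pads square to the flat face.

```bash
python3 - <<'E'
from h import *
from look import look
a=np.radians(85.35); u=np.array([np.cos(a),np.sin(a)]); n=np.array([u[1],-u[0]])
g=np.array([.4657,.0975])+.025*u+.0125*n; print(g)
best=None
for ang in(a-np.pi/2,a+np.pi/2):
    j=inverse_kinematics([*g,.031],down(ang)); k=inverse_kinematics([0.59,.17,.055],down(ang+np.radians(4.4))); print(ang,np.round(j,2) if j is not None else None,np.round(k,2) if k is not None else None)
    if j is not None and k is not None and (best is None or max(abs(j[5]),abs(k[5]))<best[0]): best=(max(abs(j[5]),abs(k[5])),ang)
q=down(best[1]); print(best)
gripper_to(.055)
r.move_to([*g,.11],q); print(r.move_l([*g,.031],vel=.08,guard=6))
gripper_to(.015,f_grip=15); gripper_to(.015,f_grip=35)
print(telemetry.current_opening(),telemetry.current_finger_force(),telemetry.current_ee_pos())
r.move_l([*g,.10],vel=.1)
print(telemetry.current_opening(),telemetry.current_t())
look("wg",("wedge_tip",))
E
```

```text
[0.48018558 0.12140435]
-0.08115781021773638 [ 0.11  0.36  1.96 -0.    0.83  0.19] [ 0.17  0.47  1.66 -0.    1.    0.17]
3.0604348433720565 None None
(np.float64(0.1882152436367437), np.float64(-0.08115781021773638))
False
0.025809422703872313 33.58351164730266 [0.48017005 0.12141787 0.03116337]
0.025794500991665387 26.9667
wedge_tip [([0.478, 0.2063, 0.0921], 0.56)]
[0.486 0.2   0.253] [[1.0, -0.08, -0.02], [-0.08, -0.96, -0.27], [-0.0, 0.27, -0.96]] 27.0667
```

View pics/wg.png

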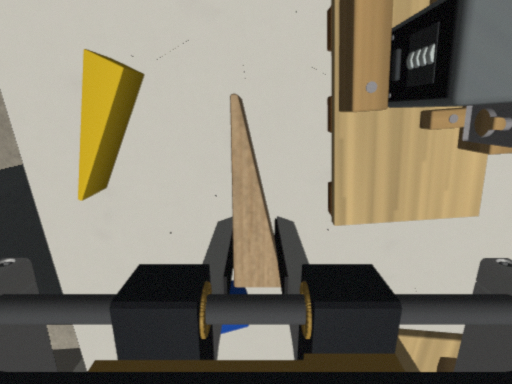

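The wedge is held flush with its flat side: tip at (235,96), left edge vertical. Moving it in front of the mouth and checking from there.

```bash
cat > base.py <<'E'
from h import *
B=np.array([0.607,0.1963]); b=np.radians(89.75); bX=np.array([np.sin(b),-np.cos(b)]); bY=np.array([np.cos(b),np.sin(b)])
def W(x,y): return B+bX*x+bY*y
def toB(P): d=np.array(P)[:2]-B; return np.round([d@bX,d@bY],4)
E
python3 - <<'E'
from base import *
from look import look
c,M,p=cal("wrist"); print("tip",ray(c,M,p,231,97,.109))
h=telemetry.current_opening()/2
q=down(b-np.pi/2); t=W(-.0305+h,-.108)
r.move_l([*t,.12],rot=q,vel=.12); r.hold(.2)
print(toB(telemetry.current_ee_pos()),telemetry.current_t())
look("mouth",("wedge_tip",))
E
```

```text
tip [0.47471879 0.20694048 0.109     ]
[-0.0182 -0.1078] 28.375
wedge_tip [([0.3572, -0.0118, 0.014], 0.95), ([0.5791, 0.175, 0.1062], 0.86)]
[0.589 0.167 0.274] [[1.0, -0.0, 0.0], [-0.0, -0.96, -0.27], [0.0, 0.27, -0.96]] 28.475
```

View pics/mouth.png

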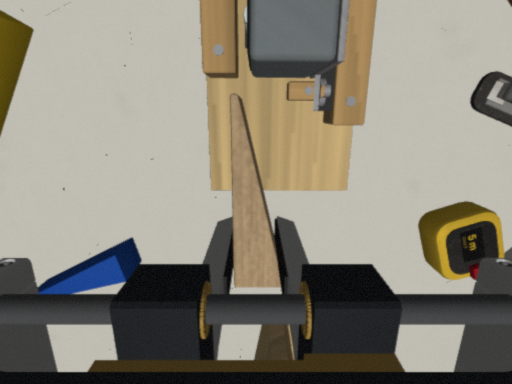

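Short batten inner edge is at column ~237, safe front at ~247, wedge tip at (235,96). Measuring these against each other.

```bash
python3 - <<'E'
from fit import *
from base import toB,b
for n,e in(("batten inner",edge("mouth",'v',20,65,230,243,.058,1)),("batten inner-",edge("mouth",'v',20,65,230,243,.058,-1)),("safe front",edge("mouth",'v',20,55,243,254,.108,-1,3)),("batten end",edge("mouth",'h',208,230,66,80,.058,1)),("batten end-",edge("mouth",'h',208,230,66,80,.058,-1)),("wedge flat",edge("mouth",'v',105,210,222,240,.129,-1)),("base left",edge("mouth",'v',90,180,200,216,.024,-1)),("base near",edge("mouth",'h',275,340,182,198,.024,1))):
    print(n,e[0]-np.degrees(b),toB(e[1]),e[2])
E
```

```text
batten inner 0.1999969482421875 [-0.0302  0.0134] 3e-05
batten inner- 0.3600006103515625 [-0.0327  0.0148] 5e-05
safe front -2.5400009155273438 [-0.0233  0.009 ] 0.00037
batten end 88.61000061035156 [-0.0443 -0.0064] 5e-05
batten end- 90.21000671386719 [-0.0444 -0.0029] 2e-05
wedge flat 0.4199981689453125 [-0.031  -0.0592] 6e-05
base left -0.1699981689453125 [-0.059  -0.0595] 0.0001
base near 89.99000549316406 [ 0.0332 -0.1   ] 2e-05
```

The base frame holds to under 1 mm. Lowering and sliding in.

```bash
python3 - <<'E'
from base import *
def st(s): print(s,toB(telemetry.current_ee_pos()),np.round(telemetry.current_ee_pos()[2],4),np.round(telemetry.current_wrist_force(),1),round(telemetry.current_opening(),4),telemetry.current_t())
h=telemetry.current_opening()/2; x=-.0295+h
r.move_l([*W(x,-.108),.075],vel=.12)
print(r.move_l([*W(x,-.108),.056],vel=.04,guard=4)); st("low")
print(r.move_l([*W(x,-.062),.0562],vel=.06,guard=6)); st("in1")
print(r.move_l([*W(x,-.030),.0562],vel=.03,guard=12)); st("in2")
E
```

```text
True
low [-0.0173 -0.1081] 0.0552 [-0.5 -1.1  3.9] 0.0259 29.5333
False
in1 [-0.0169 -0.0618] 0.0559 [-1.1 -0.1 -0.6] 0.0258 30.45
False
in2 [-0.019  -0.0307] 0.0555 [-5.1 -5.4 -1. ] 0.0259 31.6667
```

```bash
python3 - <<'E'
from base import *
def st(s): print(s,toB(telemetry.current_ee_pos()),np.round(telemetry.current_ee_pos()[2],4),np.round(telemetry.current_wrist_force(),1),round(telemetry.current_opening(),4),telemetry.current_t())
gripper_to(.045); r.hold(.1)
p=np.array(telemetry.current_ee_pos())
r.move_l([p[0],p[1],.13],vel=.12); gripper_to(0.0,f_grip=30)
x=-.017
r.move_l([*W(x,-.095),.13],vel=.12); r.move_l([*W(x,-.095),.056],vel=.1); st("pre")
g=r.move_l([*W(x,-.045),.056],vel=.025,guard=22); st(g); r.hold(.3); st("held")
E
```

```text
pre [-0.0165 -0.0948] 0.0565 [-0.2 -0.2 -0.1] 0.0005 35.4417
False [-0.0172 -0.0501] 0.0561 [ -0.  -13.9   2.4] 0.0003 37.5917
held [-0.0172 -0.0501] 0.0561 [ -0.8 -13.5   1.5] 0.0002 37.8917
```

```bash
python3 - <<'E'
from base import *
from look import look
def st(s): print(s,toB(telemetry.current_ee_pos()),np.round(telemetry.current_ee_pos()[2],4),np.round(telemetry.current_wrist_force(),1),telemetry.current_t())
x=-.017
g=r.move_l([*W(x,-.041),.056],vel=.02,guard=10); st(g); r.hold(.3); st("held")
r.move_l([*W(x,-.10),.056],vel=.08); r.move_l([*W(x,-.10),.16],vel=.15)
r.move_to([*W(-.01,-.11),.20],down(b-np.pi/2)); r.hold(.2)
look("done",("key_safe","wedge_tip","wedge"))
vision.snapshot("top")
for t in("key_safe","wedge_tip","shelf_bracket"): print(t,[(np.round(d["at"],3),round(d["score"],2)) for d in models.mark_of(t,"top")])
E
```

```text
True [-0.0175 -0.0501] 0.0559 [ 0.6 -1.6  2. ] 38.125
held [-0.0177 -0.05  ] 0.0554 [ 0.3 -1.4  0.8] 38.425
key_safe [([0.6201, 0.2227, 0.0256], 0.73), ([0.5719, 0.2153, 0.0429], 0.41)]
wedge_tip [([0.5781, 0.2657, 0.0404], 0.82), ([0.3581, -0.0095, 0.0173], 0.72)]
wedge [([0.3677, 0.1932, 0.018], 0.7), ([0.4084, -0.0028, 0.0189], 0.67), ([0.5715, 0.2156, 0.0421], 0.62)]
[0.596 0.165 0.352] [[1.0, -0.0, -0.0], [-0.0, -0.96, -0.27], [-0.0, 0.27, -0.96]] 40.7333
key_safe [(array([0.62 , 0.225, 0.025]), 0.79)]
wedge_tip [(array([0.576, 0.264, 0.045]), 0.65), (array([0.343, 0.144, 0.018]), 0.45)]
shelf_bracket [(array([ 0.566, -0.108,  0.043]), 0.73)]
```

View pics/done.png

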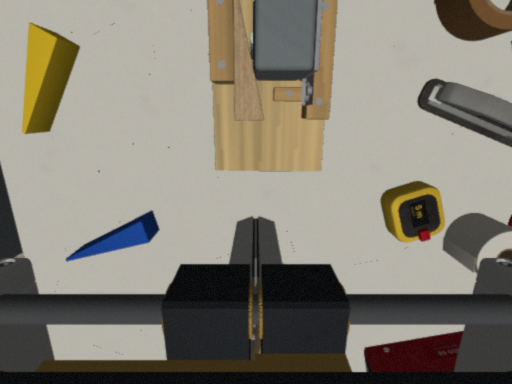

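```bash
python3 - <<'E'
from base import *
from fit import edge
from look import look
def st(s): print(s,toB(telemetry.current_ee_pos()),np.round(telemetry.current_ee_pos()[2],4),np.round(telemetry.current_wrist_force(),1),telemetry.current_t())
def meas(f):
    e=edge(f,'h',240,258,112,128,.064,-1); e2=edge(f,'h',240,258,112,128,.064,1); print("butt",toB(e[1]),toB(e2[1]),e[2],e2[2])
meas("done")
x=-.017
r.move_l([*W(x,-.095),.16],vel=.15); r.move_l([*W(x,-.095),.056],vel=.12); r.move_l([*W(x,-.060),.056],vel=.08)
g=r.move_l([*W(x,-.0415),.056],vel=.02,guard=24); st(g); r.hold(.3); st("held")
r.move_l([*W(x,-.10),.056],vel=.08); r.move_l([*W(x,-.10),.16],vel=.15)
r.move_to([*W(-.01,-.11),.20],down(b-np.pi/2)); r.hold(.2)
look("done2",("key_safe","wedge_tip")); meas("done2")
vision.snapshot("scene")
for t in("key_safe","wedge_tip","shelf_bracket"): print(t,[(np.round(d["at"],3),round(d["score"],2)) for d in models.mark_of(t,"scene")])
for f in("done","done2"):
    print("back/safe front",[ (k,e[0]-89.75,toB(e[1])) for k,e in(("front",edge(f,'v',20,65,247,260,.108,-1,3)),("battinner",edge(f,'v',85,112,300,312,.058,1,3)))])
E
```

```text
butt [-0.0184 -0.0391] [-0.0174 -0.0415] 0.00013 8e-05
False [-0.0166 -0.0496] 0.0562 [  1.  -21.6   3.1] 44.0583
held [-0.0167 -0.0495] 0.0562 [  0.2 -20.7   2.2] 44.3583
key_safe [([0.6209, 0.224, 0.0258], 0.8)]
wedge_tip [([0.5794, 0.2645, 0.0453], 0.95), ([0.3558, -0.0123, 0.0184], 0.86), ([0.3376, 0.1411, 0.0182], 0.65)]
[0.596 0.165 0.352] [[1.0, -0.0, -0.0], [-0.0, -0.96, -0.27], [-0.0, 0.27, -0.96]] 46.725
butt [-0.0185 -0.0391] [-0.018  -0.0415] 0.00016 0.00018
key_safe [(array([0.622, 0.227, 0.026]), 0.55)]
wedge_tip [(array([0.339, 0.144, 0.017]), 0.75), (array([0.609, 0.194, 0.001]), 0.75), (array([ 0.352, -0.01 ,  0.019]), 0.71), (array([0.58 , 0.266, 0.039]), 0.68)]
shelf_bracket [(array([ 0.562, -0.11 ,  0.043]), 0.57)]
back/safe front [('front', np.float32(-1.2600021), array([-0.0137,  0.0228])), ('battinner', np.float32(1.1699982), array([ 0.041 , -0.0211]))]
back/safe front [('front', np.float32(-1.2200012), array([-0.0137,  0.0228])), ('battinner', np.float32(0.98000336), array([ 0.0409, -0.0211]))]
```

The wedge did not move under 21 N: butt at y≈-41.5 mm, so its tip is at about 68 mm. The safe is upright and tight, the bracket still hangs, and the robot is clear.

```bash
python3 -c "
from h import *
print(np.round(telemetry.current_wrist_force(),1),telemetry.current_t(),r.sign_off())"
```

```text
the job is handed in; nothing more can be done
[-0.2  0.3  0.1] 46.925 None
```

The job is handed in at 46.9 s, with no verdict returned: the key safe stands upright in the bay, wedged against the long batten (the wedge held at 21 N, thin end at about 68 mm), and the bracket still hangs.

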